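Load the inspection slide and push it to the next station

TASK

Set the oblong pill box, lid up, in the middle of the flat bed of the sliding carriage while the carriage is still at its loading end, and let go of it. Then push the carriage along its rail until it clicks into the next station, the first one it comes to, with the box still riding in the middle, and leave it resting there. Leave the other pieces on the table where they are.

Things in the scene. Friction and masses are not known exactly. Their poses are not given: they have to be found in the camera images.
- slide: Fixed aluminium base plate, 110 mm wide (x), 440 mm long (y), 12 mm thick, with guide rods and 34 mm end blocks. Origin: underside, on the rail's centre line; +y is the travel direction, from the loading end (robot's right) to the far end. Each of two stations: a pair of brass cross pins between the rods and a 36 mm steel post beside the plate, robot's side.
- carriage (a joint): Black carriage's travel in m towards slide +y; 0 at the loading end stop, starts at 0 to 0.05. Next (first) station 0.140, second 0.240, end stop 0.250. Slides with 0.5 N friction. A sprung plunger climbs a pin (from 0.124, about 6 N, crest 0.132), then snaps in and centres itself; a like pin follows (crest 0.148).
- bed (a point): Centre of the carriage's flat bed, on its top, 40 mm above the table; axes as the slide's. Bed 110 mm (x) by 120 mm (y), grey felt, no rim. A small steel pointer on the carriage's robot side is level with this point and faces a station's post when the carriage is in that station.
- push_plate (a point): Middle of the top edge of the carriage's upright push plate at its loading end: 85 mm behind the bed centre (slide -y), 115 mm above the table. Aluminium, 40 mm wide (x), 12 mm thick (y), rising 75 mm above the bed; push it from behind or pinch it across its thickness.
- next_station (a point): Fixed point on the slide over which the bed centre lies when the carriage is in the next station.
- pill_box: Oblong lidded enamel pill box, 80 mm (x) by 50 mm (y) by 34 mm high, flat top, lid fast, 0.18 kg; the only oblong box among the pieces in front of the slide. Origin: centre of the underside; z up.
- salt_cellar: Round open footed salt cellar, 72 mm across, 46 mm high, origin under its centre. To be left alone.
- cream_jug: Cream jug, 70 mm across, 82 mm high, handle at its +y reaching 56 mm from the axis, origin under its centre. To be left alone.
- doll_head: Porcelain doll head on its shoulder plate, 90 mm across, 125 mm high, origin under its centre. To be left alone.
- magnifier: Round hand lens lying flat, 72 mm across, 9 mm thick, with an 85 mm handle to its -x; origin under the lens. To be left alone.
- caliper: Steel caliper lying flat, 150 mm long along x, 7 mm thick; origin under the middle of its beam. To be left alone.
- saucer: White saucer, 130 mm across, 20 mm high, origin under its centre. To be left alone.
Not all that is in view belongs to the job. What is shaped like the pill_box but white is not meant.

How it is judged (in metres and radians):
On the way:
1. the box stands released in the middle of the bed with the carriage still at the loading end (x of pill_box in the frame of bed between -0.022 and 0.022 m and y of pill_box in the frame of bed between -0.022 and 0.022 m and z of pill_box in the frame of bed between -0.004 and 0.006 m and angle between pill_box's own z axis and vertical below 0.1 rad and value of joint carriage below 0.09 m and contact force between the fingers and pill_box below 0.2 N and linear speed of pill_box below 0.02 m/s), for 0.2 s.
At the end, for the whole second after the job is handed in: The carriage rests in the next station (joint within 5 mm of 0.140), and the pill box stands upright, lid up, flat and at rest on the bed, its centre within 22 mm of the bed centre along and across the rail. The box must have been set down and released on the bed before the carriage passed 0.090 (x of pill_box in the frame of bed between -0.022 and 0.022 m and y of pill_box in the frame of bed between -0.022 and 0.022 m and z of pill_box in the frame of bed between -0.004 and 0.006 m and angle between pill_box's own z axis and vertical below 0.1 rad and value of joint carriage between 0.135 and 0.145 m and velocity of joint carriage between -0.005 and 0.005 m/s and linear speed of pill_box below 0.02 m/s); the robot touches nothing.
It fails at once if another piece on the table is moved by more than 30 mm (distance of any of salt_cellar, cream_jug, doll_head, magnifier, caliper, saucer from where it was at the start of the episode above 0.03 m).
It also fails if it takes over 58 s, if anything falls off the work surface, if the arm or the gripper's body presses on something with over 40 N, if the wrist force passes 120 N, or if a joint passes its speed limit or range.

ROBOT

A 6-joint arm with a two-finger parallel gripper is mounted at the origin on the work surface. World frame = base frame: x ahead of the robot, y to its left, z up, the work surface at z = 0. Lengths are in m, angles in degrees, forces in N, time in s.
With the tool pointing down it reaches from about 0.375 to 0.9 m from the base axis. Payload 3.1 kg.
Tool frame: the origin (TCP) lies on the centre line of the jaws, within the pads' length; the fingertips stand 19 mm ahead of it and the grasp point (between the pads) is the TCP (tips_ahead is the distance from the TCP to the fingertips, in m); z points along the fingers, y is the line along which they close (so a half turn about z gives the same grasp; the last joint's range is limited). The gripper opens to 87 mm and grips with 3 to 60 N. Pads are 19 mm wide; open, the fingers measure 117 mm over their backs; the gripper's body (75 mm by 190 mm) begins 51 mm behind the grasp point.
Start: joints at [61.679, 30.224, 82.088, -0, 67.689, -10.227], TCP at [0.194, 0.594, 0.242] pointing down, gripper open.
Joint ranges: [-176.69, 176.69], [-43.24, 126.21], [12.49, 139.97], [-82, 262], [0, 151.66], [-163.58, 163.58]. Speed limits (degrees/s): [159.86, 159.86, 180, 180, 180, 180].

INTERFACE

Orientations are given as a 3x3 rotation matrix whose columns are the frame's x, y, z axes.
In Python, from rig import read_state, capture, hand_in, trace, landmark_of, tips_ahead gives the robot as it stands.
- The arm moves only by the shell command python3 -m jog 'ROWS'. ROWS is JSON, a list of rows, each an object of numbers: "tx", "ty", "tz": the shift along the tool's x, y, z in cm; "roll": the turn about the tool's z in rad; "jaw": the opening, from 0 (shut) to 1 (fully open). A call has 1 to 8 rows; each row shifts and turns the commanded pose from where the row before left it, along the tool's axes as they then stand; what a row does not reach is not made up. A row lasts 1/10 s, in which the tool goes at most 50 mm and 8.59 degrees, less where a joint would pass 70% of its speed; a pose out of reach is approached as far as the arm can. A call with a gripper value outside its range is refused whole. The fingers move at their own pace and stop on an object; the grip force is fixed at half the most. Time passes only in rows, so rows that do not move let the fingers close. It gives the time, the measured TCP pose, the force, the opening and the grip force at its end, in the units of the state.
- read_state(): the state, without advancing time (a new reading comes with each control period).
- capture(name): name is "scene" or "top"; returns a dict with "img" (400x640x3 uint8, red, green, blue), "vertical_fov" (degrees; the focal length in pixels is half the picture's height over the tangent of half this angle, whatever the lens; pixels are square), "cx", "cy" (the principal point, pixels), "cam_to_world" (4x4, takes a point from camera to world coordinates). Camera axes: x right, y up, looking along -z (the intrinsics and any distortion apply to the point x, -y, -z); pixel columns grow to the right and rows downward; lengths in m; the calibration is good to about 2 mm. A picture is of the moment at which its call begins. There is no depth.
- hand_in(): hands the job in; it is judged then, once.
Trained networks look in the newest picture that a camera, given by its name, has taken for a name from the list of things; names that differ only in an ending like _2 or _b are one class to them, and where a whole thing is asked for, a point or a joint stands for the part that bears it (a point fixed in the world has none). Each returns a list of dicts, best first, with "p" (0 to 1); they miss things now and then, are a little off and sometimes report something else, mostly with a low value. They report only what shows in the picture. A call takes as long as a camera call. They do not tell look-alikes from the thing itself.
- trace(camera, thing): "pixels" (400x640 bool, what is visible of it) and "bbox" ([left, top, width, height] in pixels, round what is visible of it).
- landmark_of(camera, thing): "point" ([row, column] in pixels: a listed point, or the origin of a listed thing).
The state is a dict: "time_s": time; "joint_positions": joint angles; "qvel": joint speeds; "tau": joint torques, N m; "position": TCP position; "tcp_rot": TCP orientation; "force": force on the tool from outside, world axes, zero at the start; "moment": the same for the moment, N m; "opening": opening from 0.0 (shut) to 1.0 (fully open); "grasp_force": force on a finger pad.
Only numpy, scipy, OpenCV 4.12 (cv2) and the standard library are available. Lean on these libraries where they do the work, as an engineer would, in place of code of your own. Each camera call takes 0.05 s, during which the arm holds its last target. There are 200 camera calls.

## Working session

There is one attempt and no reset: what is moved stays moved. The work goes in short steps, Python scripts to look and compute and a shell command to move; the robot and the scene stay as the last step left them, time stands still between calls to the robot, and variables do not carry over. Pictures are saved under pics/ and viewed, at most 10 in all, crops included, and the job is handed in when it is done.

```bash
mkdir -p pics; cat > h.py <<'E'
import numpy as np,cv2
from rig import *
def ray(c,row,col):
    f=200/np.tan(np.radians(c["vertical_fov"])/2)
    d=np.array([(col-c["cx"])/f,-(row-c["cy"])/f,-1]);M=np.array(c["cam_to_world"])
    return M[:3,3],M[:3,:3]@d
def at(c,row,col,z):
    o,d=ray(c,row,col);return o+d*(z-o[2])/d[2]
E
python3 - <<'E'
from h import *
for n in("scene","top"):
    c=capture(n);cv2.imwrite(f"pics/{n}0.png",c["img"][:,:,::-1])
    print(n,[k for k in c if k not in("img","cam_to_world")],c["vertical_fov"],np.round(c["cam_to_world"],3).tolist())
    for t,z in(("pill_box",0),("bed",.04),("push_plate",.115),("next_station",.04),("slide",0),("salt_cellar",0),("cream_jug",0),("doll_head",0),("magnifier",0),("caliper",0),("saucer",0)):
        for r in landmark_of(n,t)[:3]:
            print(n,t,round(r["p"],2),np.round(r["point"]),np.round(at(c,*r["point"],z),3))
s=read_state();print(s["position"],s["tcp_rot"],s["opening"])
E
```

```text
scene ['vertical_fov', 'cx', 'cy'] 54.07955480840642 [[-0.222, -0.726, 0.651, 1.208], [0.975, -0.154, 0.161, 0.178], [-0.017, 0.671, 0.742, 0.92], [0.0, 0.0, 0.0, 1.0]]
scene pill_box 0.97 [204. 344.] [0.435 0.048 0.   ]
scene pill_box 0.95 [180. 387.] [0.307 0.164 0.   ]
scene pill_box 0.83 [161. 268.] [ 0.299 -0.244  0.   ]
scene bed 0.57 [236. 276.] [ 0.62 -0.11  0.04]
scene bed 0.48 [173. 203.] [ 0.436 -0.412  0.04 ]
scene push_plate 0.96 [211. 242.] [ 0.612 -0.199  0.115]
scene next_station 0.56 [239. 307.] [ 0.613 -0.022  0.04 ]
scene slide 0.96 [244. 308.] [ 0.603 -0.026  0.   ]
scene salt_cellar 0.62 [208. 398.] [0.416 0.21  0.   ]
scene cream_jug 0.92 [192. 271.] [ 0.433 -0.191  0.   ]
scene doll_head 0.92 [252. 459.] [0.54 0.39 0.  ]
scene magnifier 0.9 [228. 483.] [0.442 0.457 0.   ]
scene magnifier 0.7 [254. 460.] [0.547 0.391 0.   ]
scene caliper 0.75 [171. 202.] [ 0.392 -0.448 -0.   ]
scene saucer 0.69 [228. 167.] [ 0.635 -0.447  0.   ]
top ['vertical_fov', 'cx', 'cy'] 54.19540252153641 [[0.027, 0.986, -0.165, 0.282], [-1.0, 0.024, -0.018, -0.018], [-0.014, 0.165, 0.986
[... 210 characters left out ...]
.] [ 0.621 -0.121  0.04 ]
top push_plate 0.8 [166. 382.] [ 0.621 -0.2    0.115]
top next_station 0.76 [173. 324.] [ 0.612 -0.01   0.04 ]
top slide 0.75 [176. 332.] [ 0.61 -0.04  0.  ]
top salt_cellar 0.6 [223. 264.] [0.438 0.192 0.   ]
top cream_jug 0.74 [227. 376.] [ 0.433 -0.193  0.   ]
top doll_head 0.68 [192. 209.] [0.544 0.394 0.   ]
top magnifier 0.88 [223. 186.] [0.43  0.467 0.   ]
top caliper 0.75 [241. 449.] [ 0.392 -0.444  0.   ]
top saucer 0.86 [175. 451.] [ 0.626 -0.458  0.   ]
[0.1940699  0.59410169 0.24154803] [[-9.50548379e-01  3.10576526e-01  1.70549002e-05]
 [ 3.10576527e-01  9.50548379e-01  2.20951668e-05]
 [-9.34926760e-06  2.62993767e-05 -1.00000000e+00]] 1.00014828128213
```

View pics/scene0.png

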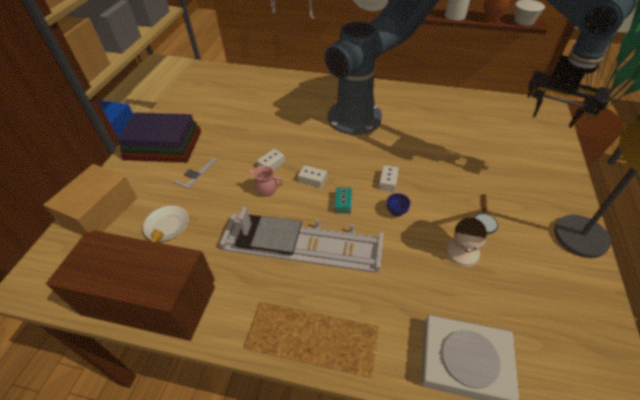

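View pics/top0.png

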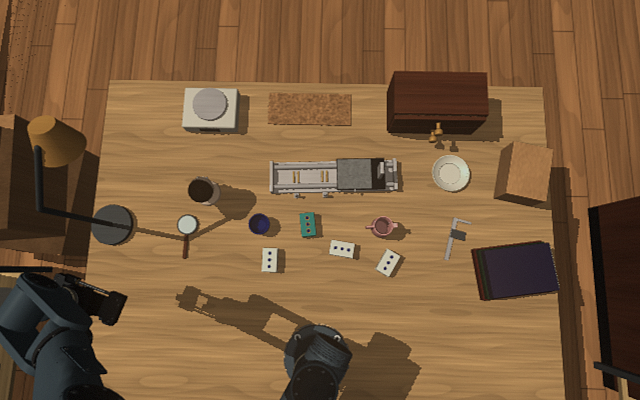

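```bash
cat > m.py <<'E'
from h import *
def rect(c,m,z,lab):
    m=m.astype(np.uint8);n,l,st,_=cv2.connectedComponentsWithStats(m);
    k=1+np.argmax(st[1:,4]);ys,xs=np.where(l==k)
    P=np.array([at(c,y,x,z)[:2] for y,x in zip(ys,xs)],np.float32)
    r=cv2.minAreaRect(P);print(lab,len(ys),"mean",P.mean(0).round(4),"rect",np.round(r[0],4),np.round(r[1],4),round(r[2],1))
def meas():
  for n in("scene","top"):
    c=capture(n);im=c["img"].astype(int);h=cv2.cvtColor(c["img"],cv2.COLOR_RGB2HSV)
    teal=(h[...,0]>75)&(h[...,0]<98)&(h[...,1]>110)&(h[...,2]>50)
    rect(c,teal,.034 if 1 else 0,n+" teal34")
    for t in("carriage","slide"):
        for r in trace(n,t)[:1]:
            px=r["pixels"];rect(c,px,.04 if t!="slide" else .012,n+" "+t+str(r["p"]))
            if t=="carriage":
                g=px&(im.max(2)<125)&(im.max(2)-im.min(2)<22);rect(c,g,.04,n+" felt")
    print("push",[(round(r["p"],2),at(c,*r["point"],.115).round(4)) for r in landmark_of(n,"push_plate")])
    print("bed",[(round(r["p"],2),at(c,*r["point"],.04).round(4)) for r in landmark_of(n,"bed")])
    v=cv2.resize(c["img"][130:290,200:420] if n=="scene" else c["img"][140:280,250:420],None,fx=3.5,fy=3.5,interpolation=cv2.INTER_CUBIC)[:,:,::-1]
    cv2.imwrite(f"pics/{n}_crop_{read_state()['time_s']:.2f}.png",v)
if __name__=="__main__":meas()
E
python3 m.py; ls pics
```

```text
scene teal34 203 mean [0.444  0.0432] rect [0.4403 0.0429] [0.0788 0.0443] 7.0
scene carriage0.84 2177 mean [ 0.617  -0.1355] rect [ 0.6084 -0.1415] [0.1437 0.1853] 2.4
scene felt 1906 mean [ 0.6225 -0.1302] rect [ 0.621  -0.1374] [0.1154 0.1775] 3.9
scene slide0.78 6068 mean [ 0.6079 -0.0434] rect [ 0.5923 -0.0441] [0.1601 0.4514] 1.9
push [(0.59, array([ 0.6145, -0.192 ,  0.115 ]))]
bed [(0.73, array([ 0.6213, -0.1211,  0.04  ]))]
top teal34 221 mean [0.4344 0.0409] rect [0.4345 0.041 ] [0.0758 0.0458] 7.6
top carriage0.91 1506 mean [ 0.6118 -0.1359] rect [ 0.6112 -0.1373] [0.1128 0.164 ] 1.3
top felt 1420 mean [ 0.6098 -0.1333] rect [ 0.6094 -0.1373] [0.1092 0.164 ] 1.3
top slide0.83 4114 mean [ 0.609  -0.0461] rect [ 0.6049 -0.0454] [0.133  0.4492] 3.6
push [(0.6, array([ 0.6064, -0.194 ,  0.115 ]))]
bed [(0.95, array([ 0.6175, -0.1215,  0.04  ]))]
scene0.png
scene_crop_1.45.png
top0.png
top_crop_1.70.png
```

View pics/top_crop_1.70.png

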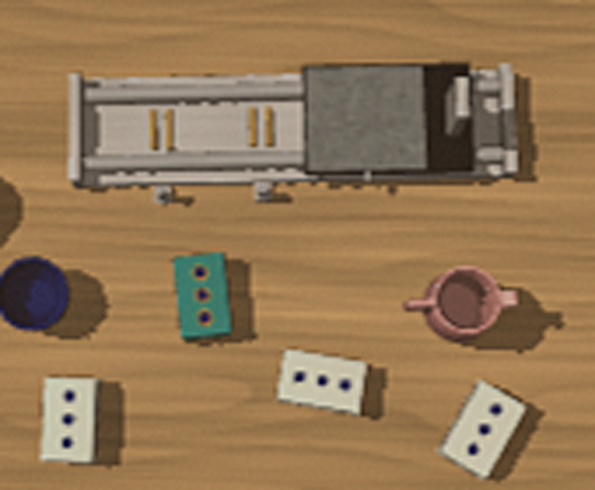

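View pics/scene_crop_1.45.png

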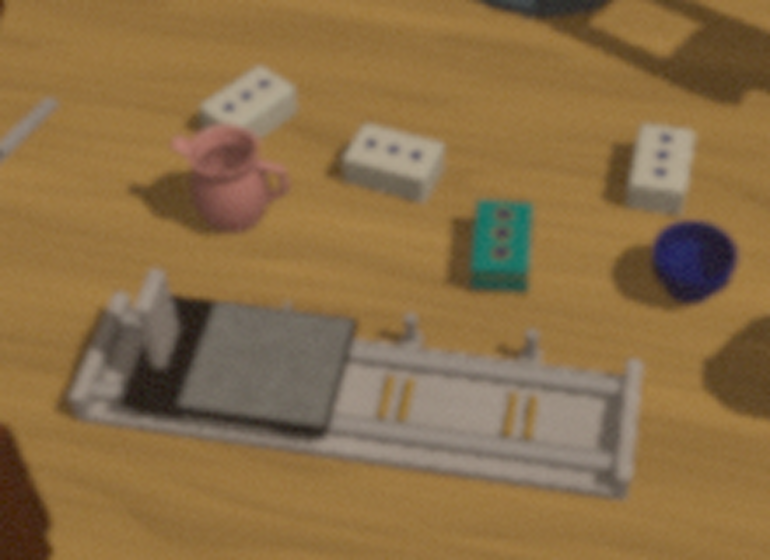

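```bash
python3 - <<'E'
from h import *
for n,o,L in (("top",(140,250),[("dot",202,294.5,.034),("dotA",200,272,.034),("dotC",204,317,.034),("f",306,66,.04),("f",425,66,.04),("f",427,172,.04),("f",306,171,.04),("pointer",367,175,.04),("post1",264,188,.036),("post2",163,191,.036),("edge",75,187,.012),("edge",510,178,.012),("rodL",90,95,.03),("rodR",300,86,.03),("plate",461,77,.115),("plate",463,115,.115)]),
 ("scene",(130,200),[("dot",501,232,.034),("dotA",504,214,.034),("dotC",500,253,.034),("f",222,304,.04),("f",355,317,.04),("f",326,430,.04),("f",181,409,.04),("pointer",287,305,.04),("post1",410,318,.036),("post2",531,334,.036),("plate",155,271,.115),("plate",172,310,.115)])):
    c=capture(n)
    for k,x,y,z in L: print(n,k,at(c,(y+.5)/3.5-.5+o[0],(x+.5)/3.5-.5+o[1],z)[:2].round(4))
E
```

```text
top dot [0.4353 0.0412]
top dotA [0.4571 0.0439]
top dotC [0.4135 0.0386]
top f [ 0.664  -0.0547]
top f [ 0.6666 -0.1719]
top f [ 0.5599 -0.1743]
top f [ 0.5581 -0.0566]
top pointer [ 0.5555 -0.1161]
top post1 [ 0.541  -0.0161]
top post2 [0.5357 0.0824]
top edge [0.5423 0.1721]
top edge [ 0.5617 -0.2599]
top rodL [0.6322 0.159 ]
top rodR [ 0.6462 -0.0494]
top plate [ 0.6347 -0.1965]
top plate [ 0.5985 -0.1983]
scene dot [0.4331 0.0413]
scene dotA [0.412  0.0398]
scene dotC [0.4568 0.0451]
scene f [ 0.5636 -0.1668]
scene f [ 0.5538 -0.0562]
scene f [ 0.6637 -0.0493]
scene f [ 0.6688 -0.1641]
scene pointer [ 0.5534 -0.1141]
scene post1 [ 0.5424 -0.013 ]
scene post2 [0.5379 0.0864]
scene plate [ 0.5984 -0.1986]
scene plate [ 0.6318 -0.1724]
```

```bash
cat > go.py <<'E'
import sys;from h import *
x,y,z,a=map(float,sys.argv[1:])   # goal xyz and tool-y yaw; shifts given in current tool axes
s=read_state();R=np.array(s["tcp_rot"]);p=np.array(s["position"])
yaw=np.degrees(np.arctan2(R[1,1],R[0,1]))
print("t",s["time_s"],"p",p.round(4),"yaw",yaw.round(2),"shift cm",(R.T@(np.array([x,y,z])-p)*100).round(2),"roll",np.radians((yaw-a+180)%360-180).round(4),"open",s["opening"],"F",np.round(s["force"],1))
E
python3 -m jog '[{"roll":-0.146},{"roll":-0.146},{"roll":-0.145}]'; python3 go.py 0.434 0.041 0.15 97
```

```text
t 1.8 p [0.1941 0.5941 0.2416] yaw 71.9 shift cm [-39.98 -45.12   9.15] roll -0.438 open 0.999034490780567 F [ 0.   0.2 -0.5]$[0]: bad value
```

```bash
python3 -m jog '[{"tx":0,"ty":0,"tz":0,"roll":-0.146,"jaw":1},{"tx":0,"ty":0,"tz":0,"roll":-0.146,"jaw":1},{"tx":0,"ty":0,"tz":0,"roll":-0.145,"jaw":1}]'; python3 go.py 0.434 0.041 0.15 97
```

```text
time_s: 2.1
position: [0.1941, 0.5941, 0.2416]
tcp_rot: [[-0.992, -0.127, -0.0], [-0.127, 0.992, 0.0], [0.0, 0.0, -1.0]]
force: [-0.1, 0.2, -0.2]
opening: 0.996
grasp_force: 0.0
t 2.1 p [0.1941 0.5941 0.2416] yaw 97.29 shift cm [-16.78 -57.91   9.16] roll 0.005 open 0.9961340189557554 F [-0.1  0.2 -0.2]
```

```bash
python3 -m jog '[{"tx":-1.2,"ty":-4.1,"tz":0,"roll":0,"jaw":1},{"tx":-1.2,"ty":-4.1,"tz":0,"roll":0,"jaw":1},{"tx":-1.2,"ty":-4.1,"tz":0,"roll":0,"jaw":1},{"tx":-1.2,"ty":-4.1,"tz":0,"roll":0,"jaw":1},{"tx":-1.2,"ty":-4.1,"tz":0,"roll":0,"jaw":1},{"tx":-1.2,"ty":-4.1,"tz":0,"roll":0,"jaw":1},{"tx":-1.2,"ty":-4.1,"tz":0,"roll":0,"jaw":1}]' >/dev/null; python3 -m jog '[{"tx":-1.2,"ty":-4.1,"tz":0,"roll":0,"jaw":1},{"tx":-1.2,"ty":-4.1,"tz":0,"roll":0,"jaw":1},{"tx":-1.2,"ty":-4.1,"tz":0,"roll":0,"jaw":1},{"tx":-1.2,"ty":-4.1,"tz":0,"roll":0,"jaw":1},{"tx":-1.2,"ty":-4.1,"tz":0,"roll":0,"jaw":1},{"tx":-1.2,"ty":-4.1,"tz":0,"roll":0,"jaw":1},{"tx":-0.1,"ty":-0.5,"tz":0,"roll":0,"jaw":1},{"tx":0,"ty":0,"tz":0,"roll":0,"jaw":1}]'; python3 go.py 0.434 0.041 0.026 97
```

```text
time_s: 3.6
position: [0.4154, 0.078, 0.2416]
tcp_rot: [[-0.993, -0.118, 0.0], [-0.118, 0.993, 0.0], [-0.0, 0.0, -1.0]]
force: [0.1, 0.3, -0.1]
opening: 1.0
grasp_force: 0.0
t 3.6 p [0.4154 0.078  0.2416] yaw 96.75 shift cm [-1.41 -3.9  21.56] roll -0.0043 open 1.0004971087399737 F [ 0.1  0.3 -0.1]
```

```bash
python3 -m jog '[{"tx":-0.7,"ty":-2,"tz":4,"roll":0,"jaw":1},{"tx":-0.7,"ty":-1.9,"tz":4,"roll":0,"jaw":1},{"tx":0,"ty":0,"tz":4,"roll":0,"jaw":1},{"tx":0,"ty":0,"tz":3,"roll":0,"jaw":1},{"tx":0,"ty":0,"tz":0,"roll":0,"jaw":1}]'>/dev/null; python3 go.py 0.434 0.041 0.026 97;python3 - <<'E'
from h import *
c=capture("scene");cv2.imwrite("pics/pre.png",cv2.resize(c["img"][110:260,250:450],None,fx=3.5,fy=3.5)[:,:,::-1])
E
```

```text
t 4.1 p [0.4304 0.0437 0.0887] yaw 97.03 shift cm [-0.38 -0.33  6.27] roll 0.0005 open 1.0012651213230144 F [ 1.  -0.2  0.6]
```

View pics/pre.png

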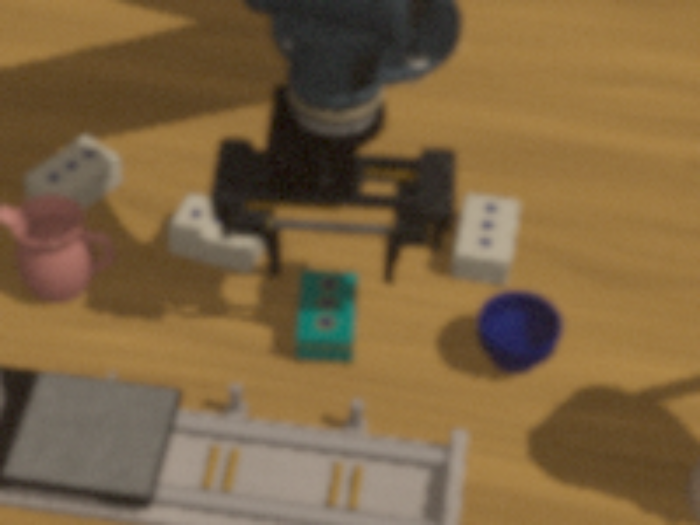

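The teal box (crop 327,315) lies between the open fingertips (275 and 390), centred; continuing down.

```bash
python3 -m jog '[{"tx":-0.4,"ty":-0.3,"tz":2,"roll":0,"jaw":1},{"tx":0,"ty":0,"tz":2.2,"roll":0,"jaw":1},{"tx":0,"ty":0,"tz":2,"roll":0,"jaw":1},{"tx":0,"ty":0,"tz":0,"roll":0,"jaw":1}]'>/dev/null; python3 go.py 0.434 0.041 0.026 97; python3 -m jog '[{"tx":0,"ty":0,"tz":0,"roll":0,"jaw":0.5},{"tx":0,"ty":0,"tz":0,"roll":0,"jaw":0.3},{"tx":0,"ty":0,"tz":0,"roll":0,"jaw":0.3},{"tx":0,"ty":0,"tz":0,"roll":0,"jaw":0.3},{"tx":0,"ty":0,"tz":0,"roll":0,"jaw":0.3},{"tx":0,"ty":0,"tz":0,"roll":0,"jaw":0.3},{"tx":0,"ty":0,"tz":0,"roll":0,"jaw":0.3}]'
```

```text
t 4.55 p [0.438  0.0403 0.0298] yaw 97.02 shift cm [0.38 0.11 0.38] roll 0.0004 open 0.9969623174773518 F [-0.2 -0.1  0.4]
time_s: 5.25
position: [0.438, 0.0396, 0.0299]
tcp_rot: [[-0.993, -0.121, 0.001], [-0.121, 0.993, 0.0], [-0.001, 0.0, -1.0]]
force: [0.4, 1.3, 4.7]
opening: 0.574
grasp_force: 30.0
```

```bash
python3 -m jog '[{"tx":0,"ty":0,"tz":-2,"roll":0,"jaw":0.3},{"tx":0,"ty":0,"tz":-4,"roll":0,"jaw":0.3},{"tx":0,"ty":0,"tz":-5,"roll":0,"jaw":0.3},{"tx":0,"ty":0,"tz":-3.5,"roll":0.08,"jaw":0.3},{"tx":0,"ty":0,"tz":0,"roll":0.14,"jaw":0.3},{"tx":0,"ty":0,"tz":0,"roll":0.14,"jaw":0.3},{"tx":0,"ty":0,"tz":0,"roll":0.14,"jaw":0.3},{"tx":0,"ty":0,"tz":0,"roll":0.14,"jaw":0.3}]'>/dev/null; python3 -m jog '[{"tx":0,"ty":0,"tz":0,"roll":0.14,"jaw":0.3},{"tx":0,"ty":0,"tz":0,"roll":0.14,"jaw":0.3},{"tx":0,"ty":0,"tz":0,"roll":0.14,"jaw":0.3},{"tx":0,"ty":0,"tz":0,"roll":0.14,"jaw":0.3},{"tx":0,"ty":0,"tz":0,"roll":0.14,"jaw":0.3},{"tx":0,"ty":0,"tz":0,"roll":0.14,"jaw":0.3},{"tx":0,"ty":0,"tz":0,"roll":0.14,"jaw":0.3},{"tx":0,"ty":0,"tz":0,"roll":0,"jaw":0.3}]'; python3 go.py 0.6115 -0.1175 0.072 2.5
```

```text
time_s: 6.85
position: [0.4373, 0.0395, 0.1741]
tcp_rot: [[-0.072, 0.997, -0.002], [0.997, 0.072, 0.0], [0.0, -0.002, -1.0]]
force: [0.0, -0.6, -2.6]
opening: 0.572
grasp_force: 30.0
t 6.85 p [0.4373 0.0395 0.1741] yaw 4.14 shift cm [-16.91  16.26  10.18] roll 0.0285 open 0.5717698874680771 F [ 0.  -0.6 -2.6]
```

```bash
python3 -m jog '[{"tx":-2,"ty":1.9,"tz":0,"roll":0,"jaw":0.3},{"tx":-3,"ty":2.9,"tz":0,"roll":0,"jaw":0.3},{"tx":-3,"ty":2.9,"tz":0,"roll":0,"jaw":0.3},{"tx":-3,"ty":2.9,"tz":0,"roll":0,"jaw":0.3},{"tx":-3,"ty":2.9,"tz":0,"roll":0,"jaw":0.3},{"tx":-1.9,"ty":1.8,"tz":0,"roll":0.028,"jaw":0.3},{"tx":-1,"ty":0.9,"tz":0,"roll":0,"jaw":0.3},{"tx":0,"ty":0,"tz":0,"roll":0,"jaw":0.3}]'>/dev/null;python3 -m jog '[{"tx":0,"ty":0,"tz":0,"roll":0,"jaw":0.3}]'; python3 go.py 0.6115 -0.1175 0.072 2.5
```

```text
time_s: 7.75
position: [0.6096, -0.1165, 0.1738]
tcp_rot: [[-0.045, 0.999, -0.003], [0.999, 0.045, 0.002], [0.002, -0.003, -1.0]]
force: [-0.1, -0.5, -1.8]
opening: 0.573
grasp_force: 30.0
t 7.75 p [ 0.6096 -0.1165  0.1738] yaw 2.61 shift cm [-0.13  0.22 10.17] roll 0.0019 open 0.5728801232172145 F [-0.1 -0.5 -1.8]
```

```bash
python3 -m jog '[{"tx":-0.1,"ty":0.2,"tz":2,"roll":0,"jaw":0.3},{"tx":0,"ty":0,"tz":3,"roll":0,"jaw":0.3},{"tx":0,"ty":0,"tz":2.5,"roll":0,"jaw":0.3},{"tx":0,"ty":0,"tz":1.5,"roll":0,"jaw":0.3},{"tx":0,"ty":0,"tz":0.7,"roll":0,"jaw":0.3},{"tx":0,"ty":0,"tz":0,"roll":0,"jaw":0.3},{"tx":0,"ty":0,"tz":0,"roll":0,"jaw":0.3}]'>/dev/null; python3 go.py 0.6115 -0.1175 0.070 2.5; python3 - <<'E'
from h import *
c=capture("scene");cv2.imwrite("pics/place.png",cv2.resize(c["img"][150:280,200:400],None,fx=3.5,fy=3.5)[:,:,::-1])
E
```

```text
t 8.45 p [ 0.614  -0.1186  0.0785] yaw 2.55 shift cm [ 0.12 -0.25  0.85] roll 0.0009 open 0.5711888340106754 F [-0.4 -0.1 -1.2]
```

View pics/place.png

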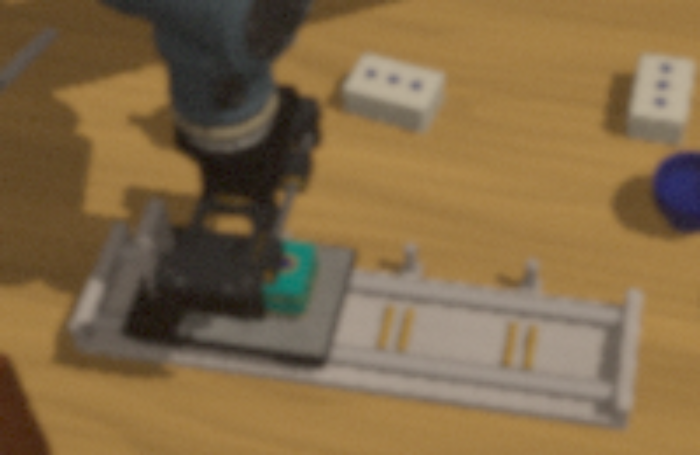

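```bash
python3 -m jog '[{"tx":0.1,"ty":-0.2,"tz":0.5,"roll":0,"jaw":0.3},{"tx":0,"ty":0,"tz":0.3,"roll":0,"jaw":0.3},{"tx":0,"ty":0,"tz":0,"roll":0,"jaw":0.3},{"tx":0,"ty":0,"tz":0,"roll":0,"jaw":0.3}]'; python3 go.py 0.6115 -0.1175 0.070 2.5
```

```text
time_s: 8.9
position: [0.6114, -0.1178, 0.0699]
tcp_rot: [[-0.044, 0.999, 0.0], [0.999, 0.044, -0.0], [-0.0, 0.0, -1.0]]
force: [-0.6, 0.2, 1.0]
opening: 0.572
grasp_force: 30.0
t 8.9 p [ 0.6114 -0.1178  0.0699] yaw 2.52 shift cm [ 0.03  0.01 -0.01] roll 0.0003 open 0.5718642380777358 F [-0.6  0.2  1. ]
```

```bash
python3 -m jog '[{"tx":0,"ty":0,"tz":0,"roll":0,"jaw":0.65},{"tx":0,"ty":0,"tz":0,"roll":0,"jaw":0.75},{"tx":0,"ty":0,"tz":0,"roll":0,"jaw":0.75},{"tx":0,"ty":0,"tz":0,"roll":0,"jaw":0.75},{"tx":0,"ty":0,"tz":0,"roll":0,"jaw":0.75},{"tx":0,"ty":0,"tz":0,"roll":0,"jaw":0.75}]';python3 -m jog '[{"tx":0,"ty":0,"tz":-2,"roll":0,"jaw":0.75},{"tx":0,"ty":0,"tz":-3,"roll":0,"jaw":0.75},{"tx":0,"ty":0,"tz":-4,"roll":0,"jaw":0.6},{"tx":-3,"ty":0,"tz":-1,"roll":-0.14,"jaw":0.5},{"tx":-4,"ty":0,"tz":0,"roll":-0.14,"jaw":0.5},{"tx":0,"ty":0,"tz":0,"roll":-0.14,"jaw":0.5},{"tx":0,"ty":0,"tz":0,"roll":-0.14,"jaw":0.5},{"tx":0,"ty":0,"tz":0,"roll":-0.14,"jaw":0.5}]' >/dev/null; python3 -m jog '[{"tx":0,"ty":0,"tz":0,"roll":-0.14,"jaw":0.5},{"tx":0,"ty":0,"tz":0,"roll":-0.14,"jaw":0.5},{"tx":0,"ty":0,"tz":0,"roll":-0.14,"jaw":0.5},{"tx":0,"ty":0,"tz":0,"roll":-0.14,"jaw":0.5},{"tx":0,"ty":0,"tz":0,"roll":-0.14,"jaw":0.5},{"tx":0,"ty":0,"tz":0,"roll":-0.14,"jaw":0.5},{"tx":0,"ty":0,"tz":0,"roll":0,"jaw":0.5}]'; python3 go.py 0.6155 -0.1985 0.103 92.5; python3 m.py
```

```text
time_s: 9.5
position: [0.6114, -0.1177, 0.0695]
tcp_rot: [[-0.044, 0.999, -0.0], [0.999, 0.044, -0.0], [-0.0, -0.0, -1.0]]
force: [-0.1, -0.8, -0.4]
opening: 0.749
grasp_force: 0.0
time_s: 11.0
position: [0.6199, -0.1869, 0.1695]
tcp_rot: [[-1.0, -0.013, -0.0], [-0.013, 1.0, 0.0], [0.0, 0.0, -1.0]]
force: [-0.4, -0.3, 0.6]
opening: 0.501
grasp_force: 0.0
t 11.0 p [ 0.6199 -0.1869  0.1695] yaw 90.74 shift cm [ 0.45 -1.15  6.65] roll -0.0307 open 0.5007312470614423 F [-0.4 -0.3  0.6]
scene teal34 365 mean [ 0.5913 -0.1242] rect [ 0.5923 -0.1247] [0.0657 0.0858] 2.0
scene carriage0.89 1358 mean [ 0.6266 -0.1428] rect [ 0.6076 -0.1402] [0.1356 0.1837] 3.0
scene felt 1154 mean [ 0.6306 -0.1402] rect [ 0.6101 -0.1399] [0.1311 0.1776] 2.6
scene slide0.81 5339 mean [ 0.6112 -0.0339] rect [ 0.5904 -0.0445] [0.1604 0.4514] 2.5
push [(0.83, array([ 0.6128, -0.1921,  0.115 ]))]
bed [(0.8, array([ 0.6213, -0.1194,  0.04  ]))]
top teal34 12 mean [ 0.6365 -0.0811] rect [ 0.6348 -0.0807] [0.0077 0.0191] 73.0
top slide0.64 285 mean [ 0.6457 -0.0508] rect [ 0.6411 -0.047 ] [0.058  0.1022] 1.3
push [(0.36, array([ 0.3843, -0.4085,  0.115 ]))]
bed [(0.46, array([ 0.6265, -0.1122,  0.04  ]))]
```

```bash
ls pics; cp "$(ls -t pics/scene_crop*|head -1)" pics/on.png; python3 - <<'E'
from h import *
c=capture("scene");h=cv2.cvtColor(c["img"],cv2.COLOR_RGB2HSV)
m=((h[...,0]>75)&(h[...,0]<98)&(h[...,1]>110)&(h[...,2]>50))
from m import rect
rect(c,m,.074,"top face z");rect(c,m&(h[...,2]>115),.074,"bright")
E
```

```text
place.png
pre.png
scene0.png
scene_crop_1.45.png
scene_crop_11.25.png
top0.png
top_crop_1.70.png
top_crop_11.50.png
top face z 359 mean [ 0.6182 -0.1115] rect [ 0.62  -0.111] [0.0629 0.0819] 2.6
bright 273 mean [ 0.6126 -0.1117] rect [ 0.612  -0.1121] [0.0465 0.0772] 3.2
```

View pics/on.png

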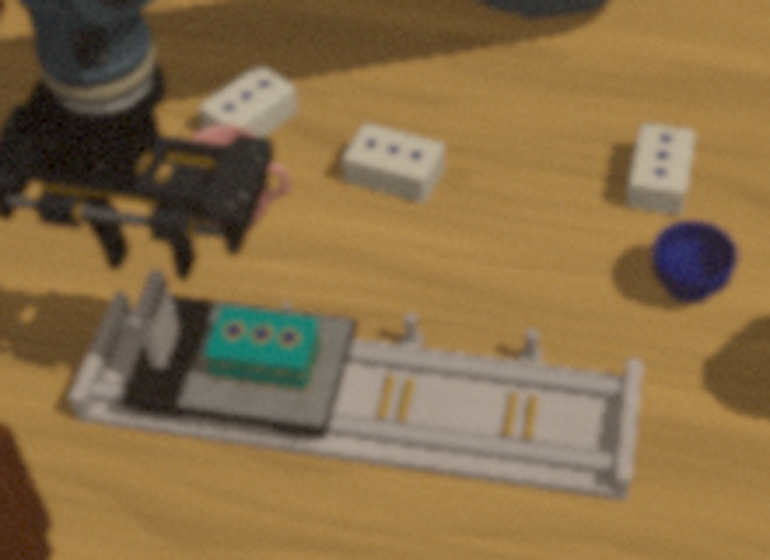

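```bash
python3 -m jog '[{"tx":0.4,"ty":-1.1,"tz":0,"roll":-0.03,"jaw":0.5},{"tx":0,"ty":0,"tz":0,"roll":0,"jaw":0.5},{"tx":0,"ty":0,"tz":2,"roll":0,"jaw":0.5},{"tx":0,"ty":0,"tz":2,"roll":0,"jaw":0.5},{"tx":0,"ty":0,"tz":1.5,"roll":0,"jaw":0.5},{"tx":0,"ty":0,"tz":1,"roll":0,"jaw":0.5},{"tx":0,"ty":0,"tz":0,"roll":0,"jaw":0.5},{"tx":0,"ty":0,"tz":0,"roll":0,"jaw":0.5}]'; python3 go.py 0.6155 -0.1985 0.103 92.5
```

```text
time_s: 12.35
position: [0.6165, -0.1981, 0.1047]
tcp_rot: [[-0.999, -0.043, 0.0], [-0.043, 0.999, -0.0], [-0.0, -0.0, -1.0]]
force: [0.3, -0.3, -0.2]
opening: 0.498
grasp_force: 0.0
t 12.35 p [ 0.6165 -0.1981  0.1047] yaw 92.47 shift cm [ 0.1  -0.04  0.17] roll -0.0006 open 0.4982289389866484 F [ 0.3 -0.3 -0.2]
```

```bash
python3 -m jog '[{"tx":0,"ty":0,"tz":0,"roll":0,"jaw":0.35},{"tx":0,"ty":0,"tz":0,"roll":0,"jaw":0.28},{"tx":0,"ty":0,"tz":0,"roll":0,"jaw":0.24},{"tx":0,"ty":0,"tz":0,"roll":0,"jaw":0.2},{"tx":0,"ty":0,"tz":0,"roll":0,"jaw":0.17},{"tx":0,"ty":0,"tz":0,"roll":0,"jaw":0.15},{"tx":0,"ty":0,"tz":0,"roll":0,"jaw":0.12},{"tx":0,"ty":0,"tz":0,"roll":0,"jaw":0.1}]'; python3 -m jog '[{"tx":0,"ty":0,"tz":0,"roll":0,"jaw":0.1},{"tx":0,"ty":0,"tz":0,"roll":0,"jaw":0.1}]';python3 go.py 0.6155 -0.1985 0.103 92.5;python3 - <<'E'
from h import *
from m import rect
c=capture("scene");h=cv2.cvtColor(c["img"],cv2.COLOR_RGB2HSV)
rect(c,(h[...,0]>75)&(h[...,0]<98)&(h[...,1]>110)&(h[...,2]>115),.074,"bright")
E
```

```text
time_s: 13.15
position: [0.6161, -0.198, 0.1046]
tcp_rot: [[-0.999, -0.043, -0.0], [-0.043, 0.999, -0.0], [0.0, -0.0, -1.0]]
force: [0.3, 1.5, -0.6]
opening: 0.137
grasp_force: 30.0
time_s: 13.35
position: [0.6162, -0.198, 0.1046]
tcp_rot: [[-0.999, -0.043, -0.0], [-0.043, 0.999, -0.0], [0.0, -0.0, -1.0]]
force: [-0.5, 0.3, 0.6]
opening: 0.136
grasp_force: 30.0
t 13.35 p [ 0.6162 -0.198   0.1046] yaw 92.48 shift cm [ 0.07 -0.04  0.16] roll -0.0003 open 0.13623703293017675 F [-0.5  0.3  0.6]
bright 269 mean [ 0.6127 -0.111 ] rect [ 0.6119 -0.1124] [0.0462 0.0768] 3.2
```

```bash
python3 -m jog '[{"tx":0,"ty":0.3,"tz":0,"roll":0,"jaw":0.1},{"tx":0,"ty":0.5,"tz":0,"roll":0,"jaw":0.1},{"tx":0,"ty":0.6,"tz":0,"roll":0,"jaw":0.1},{"tx":0,"ty":0.6,"tz":0,"roll":0,"jaw":0.1},{"tx":0,"ty":0.6,"tz":0,"roll":0,"jaw":0.1},{"tx":0,"ty":0.6,"tz":0,"roll":0,"jaw":0.1},{"tx":0,"ty":0.5,"tz":0,"roll":0,"jaw":0.1},{"tx":0,"ty":0.3,"tz":0,"roll":0,"jaw":0.1}]';python3 -m jog '[{"tx":0,"ty":0.5,"tz":0,"roll":0,"jaw":0.1},{"tx":0,"ty":0.5,"tz":0,"roll":0,"jaw":0.1},{"tx":0,"ty":0.5,"tz":0,"roll":0,"jaw":0.1},{"tx":0,"ty":0.5,"tz":0,"roll":0,"jaw":0.1},{"tx":0,"ty":0.5,"tz":0,"roll":0,"jaw":0.1},{"tx":0,"ty":0.3,"tz":0,"roll":0,"jaw":0.1},{"tx":0,"ty":0.2,"tz":0,"roll":0,"jaw":0.1},{"tx":0,"ty":0,"tz":0,"roll":0,"jaw":0.1}]';python3 go.py 0.6118 -0.098 0.1046 92.5
```

```text
time_s: 14.2
position: [0.6143, -0.1572, 0.1045]
tcp_rot: [[-0.999, -0.044, -0.0], [-0.044, 0.999, 0.0], [0.0, 0.0, -1.0]]
force: [-1.4, -1.4, -0.5]
opening: 0.136
grasp_force: 30.0
time_s: 15.0
position: [0.613, -0.1274, 0.1045]
tcp_rot: [[-0.999, -0.043, -0.0], [-0.043, 0.999, 0.001], [0.0, 0.001, -1.0]]
force: [-2.0, 0.5, 1.2]
opening: 0.135
grasp_force: 30.0
t 15.0 p [ 0.613  -0.1274  0.1045] yaw 92.49 shift cm [-0.01  2.95 -0.  ] roll -0.0003 open 0.13477540929757595 F [-2.   0.5  1.2]
```

```bash
for i in 1; do python3 -m jog '[{"tx":0,"ty":0.2,"tz":0,"roll":0,"jaw":0.1},{"tx":0,"ty":0.2,"tz":0,"roll":0,"jaw":0.1},{"tx":0,"ty":0.1,"tz":0,"roll":0,"jaw":0.1},{"tx":0,"ty":0,"tz":0,"roll":0,"jaw":0.1}]';done; python3 go.py 0.6118 -0.098 0.1046 92.5
```

```text
time_s: 15.4
position: [0.6128, -0.1228, 0.1045]
tcp_rot: [[-0.999, -0.043, -0.0], [-0.043, 0.999, 0.0], [0.0, 0.0, -1.0]]
force: [-1.5, 0.7, 2.2]
opening: 0.134
grasp_force: 30.0
t 15.4 p [ 0.6128 -0.1228  0.1045] yaw 92.47 shift cm [-0.01  2.49 -0.  ] roll -0.0004 open 0.13364808924242408 F [-1.5  0.7  2.2]
```

```bash
f(){ grep -E "position|force: \["; }
python3 -m jog '[{"tx":0,"ty":0.2,"tz":0,"roll":0,"jaw":0.1},{"tx":0,"ty":0.2,"tz":0,"roll":0,"jaw":0.1},{"tx":0,"ty":0.2,"tz":0,"roll":0,"jaw":0.1},{"tx":0,"ty":0,"tz":0,"roll":0,"jaw":0.1}]'|f
python3 -m jog '[{"tx":0,"ty":0.2,"tz":0,"roll":0,"jaw":0.1},{"tx":0,"ty":0,"tz":0,"roll":0,"jaw":0.1}]'|f
python3 -m jog '[{"tx":0,"ty":0.2,"tz":0,"roll":0,"jaw":0.1},{"tx":0,"ty":0,"tz":0,"roll":0,"jaw":0.1}]'|f
python3 -m jog '[{"tx":0,"ty":0.2,"tz":0,"roll":0,"jaw":0.1},{"tx":0,"ty":0,"tz":0,"roll":0,"jaw":0.1}]'|f
python3 -m jog '[{"tx":0,"ty":0.2,"tz":0,"roll":0,"jaw":0.1},{"tx":0,"ty":0,"tz":0,"roll":0,"jaw":0.1}]'|f
python3 -m jog '[{"tx":0,"ty":0.2,"tz":0,"roll":0,"jaw":0.1},{"tx":0,"ty":0,"tz":0,"roll":0,"jaw":0.1}]'|f
```

```text
position: [0.6124, -0.1165, 0.1045]
force: [-2.5, 0.9, 1.8]
position: [0.6124, -0.1147, 0.1045]
force: [-3.7, -0.3, 1.8]
position: [0.6123, -0.1128, 0.1045]
force: [-2.8, 0.5, 1.8]
position: [0.6122, -0.1113, 0.1045]
force: [-3.8, -2.6, 2.7]
position: [0.6122, -0.1106, 0.1045]
force: [-3.8, -5.3, 2.2]
position: [0.6121, -0.1081, 0.1045]
force: [-3.1, -2.8, 1.6]
```

```bash
f(){ grep -E "position|force: \["; }
python3 -m jog '[{"tx":0,"ty":0.2,"tz":0,"roll":0,"jaw":0.1},{"tx":0,"ty":0,"tz":0,"roll":0,"jaw":0.1}]'|f
python3 -m jog '[{"tx":0,"ty":0.2,"tz":0,"roll":0,"jaw":0.1},{"tx":0,"ty":0,"tz":0,"roll":0,"jaw":0.1}]'|f
python3 -m jog '[{"tx":0,"ty":0.2,"tz":0,"roll":0,"jaw":0.1},{"tx":0,"ty":0,"tz":0,"roll":0,"jaw":0.1}]'|f
python3 -m jog '[{"tx":0,"ty":0.2,"tz":0,"roll":0,"jaw":0.1},{"tx":0,"ty":0,"tz":0,"roll":0,"jaw":0.1}]'|f
python3 -m jog '[{"tx":0,"ty":0.1,"tz":0,"roll":0,"jaw":0.1},{"tx":0,"ty":0,"tz":0,"roll":0,"jaw":0.1}]'|f
```

```text
position: [0.6119, -0.1051, 0.1045]
force: [-3.2, -0.9, 2.4]
position: [0.6118, -0.1021, 0.1045]
force: [-3.8, 2.0, 2.6]
position: [0.6117, -0.0997, 0.1045]
force: [-4.4, 3.4, 3.3]
position: [0.6116, -0.0977, 0.1045]
force: [-4.4, 4.5, 3.5]
position: [0.6116, -0.0969, 0.1045]
force: [-3.7, 5.4, 3.5]
```

```bash
f(){ grep -E "position|force: \["; }
python3 -m jog '[{"tx":0,"ty":0.1,"tz":0,"roll":0,"jaw":0.1},{"tx":0,"ty":0,"tz":0,"roll":0,"jaw":0.1}]'|f
python3 -m jog '[{"tx":0,"ty":0.1,"tz":0,"roll":0,"jaw":0.1},{"tx":0,"ty":0,"tz":0,"roll":0,"jaw":0.1}]'|f
python3 -m jog '[{"tx":0,"ty":0.1,"tz":0,"roll":0,"jaw":0.1},{"tx":0,"ty":0,"tz":0,"roll":0,"jaw":0.1},{"tx":0,"ty":0,"tz":0,"roll":0,"jaw":0.1}]'|f
python3 - <<'E'
from h import *
from m import rect
c=capture("scene");h=cv2.cvtColor(c["img"],cv2.COLOR_RGB2HSV)
rect(c,(h[...,0]>75)&(h[...,0]<98)&(h[...,1]>110)&(h[...,2]>115),.074,"bright")
cv2.imwrite("pics/st.png",cv2.resize(c["img"][170:280,210:390],None,fx=4,fy=4,interpolation=cv2.INTER_CUBIC)[:,:,::-1])
E
```

```text
position: [0.6116, -0.0965, 0.1045]
force: [-5.0, 4.2, 3.7]
position: [0.6115, -0.0963, 0.1045]
force: [-4.0, 1.6, 3.4]
position: [0.6115, -0.0957, 0.1045]
force: [-5.1, 0.3, 3.9]
bright 272 mean [ 0.6082 -0.0087] rect [ 0.6074 -0.0099] [0.046  0.0769] 3.2
```

View pics/st.png

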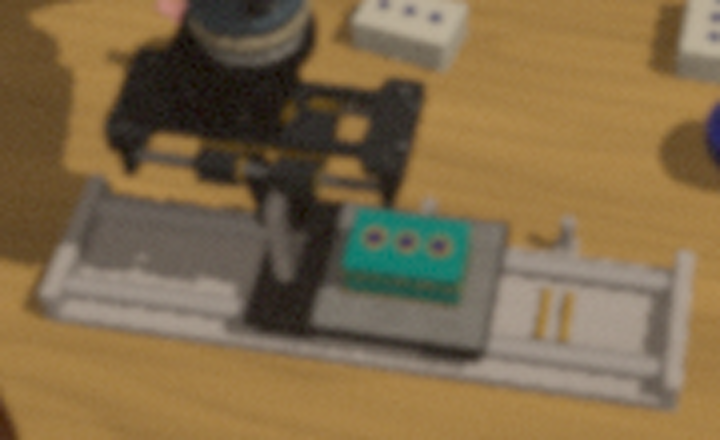

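The box still sits mid-bed (crop 407,245). The carriage covers the first pins, its post shows at (430,207), and the force along the rail is back to zero, so I release.

```bash
python3 -m jog '[{"tx":0,"ty":0,"tz":0,"roll":0,"jaw":0.17},{"tx":0,"ty":0,"tz":0,"roll":0,"jaw":0.22},{"tx":0,"ty":0,"tz":0,"roll":0,"jaw":0.3},{"tx":0,"ty":0,"tz":0,"roll":0,"jaw":0.4},{"tx":0,"ty":0,"tz":0,"roll":0,"jaw":0.45},{"tx":0,"ty":0,"tz":0,"roll":0,"jaw":0.45}]'; python3 -m jog '[{"tx":0,"ty":0,"tz":-2,"roll":0,"jaw":0.45},{"tx":0,"ty":0,"tz":-3,"roll":0,"jaw":0.45},{"tx":0,"ty":0,"tz":-4,"roll":0,"jaw":0.45},{"tx":0,"ty":-4,"tz":-4,"roll":0,"jaw":0.45},{"tx":3,"ty":-4,"tz":0,"roll":0,"jaw":0.45},{"tx":3,"ty":-4,"tz":0,"roll":0,"jaw":0.45},{"tx":0,"ty":-4,"tz":0,"roll":0,"jaw":0.45},{"tx":0,"ty":0,"tz":0,"roll":0,"jaw":0.45}]'; python3 m.py; python3 - <<'E'
from h import *
from m import rect
for n in("scene","top"):
    c=capture(n);h=cv2.cvtColor(c["img"],cv2.COLOR_RGB2HSV)
    rect(c,(h[...,0]>75)&(h[...,0]<98)&(h[...,1]>110)&(h[...,2]>(115 if n=="scene" else 50)),.074,n)
E
cp "$(ls -t pics/top_crop*|head -1)" pics/end.png
```

```text
time_s: 19.15
position: [0.6119, -0.0951, 0.1046]
tcp_rot: [[-0.999, -0.043, 0.0], [-0.043, 0.999, -0.0], [-0.0, -0.0, -1.0]]
force: [-0.2, 0.9, 0.3]
opening: 0.428
grasp_force: 0.0
time_s: 19.95
position: [0.5584, -0.2586, 0.2305]
tcp_rot: [[-0.999, -0.038, 0.003], [-0.038, 0.999, -0.004], [-0.003, -0.004, -1.0]]
force: [-0.3, 0.4, 0.1]
opening: 0.452
grasp_force: 0.0
scene teal34 323 mean [ 0.5837 -0.0189] rect [ 0.582  -0.0194] [0.0542 0.0833] 2.0
scene carriage0.87 1433 mean [ 0.6223 -0.0392] rect [ 0.6022 -0.0348] [0.1394 0.1743] 2.5
scene felt 1199 mean [ 0.6299 -0.0335] rect [ 0.6157 -0.0317] [0.1129 0.1679] 2.8
scene slide0.71 5299 mean [ 0.6129 -0.0397] rect [ 0.5938 -0.0449] [0.1578 0.4529] 2.2
push [(0.65, array([ 0.6138, -0.0882,  0.115 ]))]
bed [(0.82, array([ 0.6264, -0.0167,  0.04  ]))]
top teal34 230 mean [ 0.616  -0.0159] rect [ 0.6166 -0.0123] [0.0497 0.0796] 1.3
top carriage0.86 853 mean [ 0.6178 -0.0612] rect [ 0.6106 -0.0348] [0.1094 0.1657] 1.3
top felt 475 mean [ 0.6053 -0.0868] rect [ 0.6098 -0.0727] [0.1065 0.0889] 0.6
top slide0.87 2176 mean [ 0.6218 -0.0392] rect [ 0.6135 -0.0083] [0.1188 0.3838] 1.3
push [(0.64, array([ 0.6119, -0.0992,  0.115 ]))]
bed [(0.91, array([ 0.6183, -0.0171,  0.04  ]))]
scene 247 mean [ 0.6077 -0.0092] rect [ 0.607  -0.0107] [0.0452 0.0753] 3.2
top 227 mean [ 0.6058 -0.0162] rect [ 0.6064 -0.0125] [0.0482 0.0771] 1.3
```

View pics/end.png

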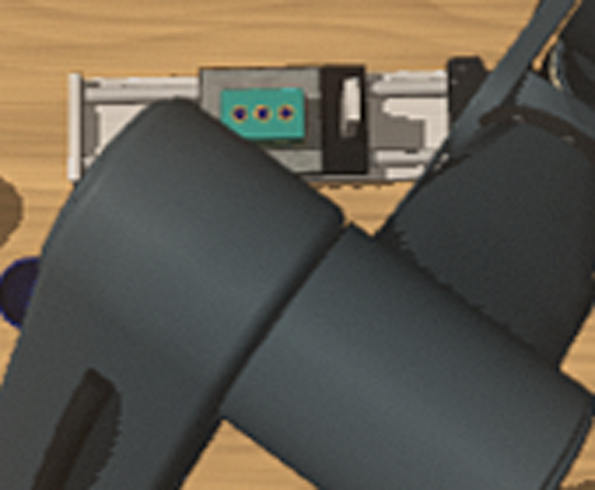

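The carriage (crop 200–367) covers the first pins, and the teal box is centred on the felt at (262,118). The gripper is clear, so I'm handing in.

```bash
python3 -m jog '[{"tx":0,"ty":0,"tz":0,"roll":0,"jaw":0.45},{"tx":0,"ty":0,"tz":0,"roll":0,"jaw":0.45},{"tx":0,"ty":0,"tz":0,"roll":0,"jaw":0.45}]'|grep force; python3 -c "from rig import *;print(hand_in())"
```

```text
force: [0.3, -0.3, -0.4]
grasp_force: 0.0
the job is handed in; nothing more can be done
None
```

The job is handed in: the pill box was released lid up in the middle of the bed, with its long side along the rail. The carriage was then pushed until it clicked into the first station, where the last pictures show the box still centred; the judge's verdict was not reported.

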